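Point out the two vials and the beaker to mix in

ROBOT

A 6-joint arm with a two-finger parallel gripper is mounted at the origin on a cart in front of the work surface, level with it; the furniture and walls round the work are solid. World frame = base frame: x ahead of the robot, y to its left, z up, the work surface at z = 0. Lengths are in m, angles in rad, forces in N, time in s.
With the tool pointing down it reaches from about 0.275 to 1 m from the base axis. Payload 8.4 kg.
Tool frame: the origin (TCP) lies between the finger pads, 19 mm behind the fingertips; this is the grasp point; z points along the fingers, y is the line along which they close (so a half turn about z gives the same grasp; the last joint's range is limited). The gripper opens to 85 mm and grips with 20 to 120 N. Pads are 22 mm wide; open, the fingers measure 114 mm over their backs; the gripper's body (76 mm by 85 mm) begins 54 mm behind the grasp point. The pads swing forward as they close: fully open they stand 13 mm farther back than shut.
Start: joints at [-1.343, 0.353, 1.633, -0, 1.155, -0.002], TCP at [0.142, -0.609, 0.25] pointing down, gripper open.
Joint ranges: [-2.63, 2.63], [-0.92, 2.1], [0.06, 2.66], [-1.3, 4.44], [0, 2.69], [-3.02, 3.02]. Speed limits (rad/s): [2.22, 2.22, 2.79, 3.14, 3.14, 3.14].

INTERFACE

Orientations are given as a unit quaternion [x, y, z, w].
In Python, from station import env gives the robot as it stands. Calls block until the motion is done:
- env.move_ptp(position, orientation): joint-space move of the TCP to a pose.
- env.move_linear(position, frame=None, v=0.15, contact_N=None): straight line of the TCP; frame=None keeps the orientation; v is the mean speed in m/s. With contact_N (N) it stops when the force on the tool has changed by that much, and returns True; else False.
- env.move_joints(angles): joint-space move.
- env.move_gripper(opening, grip_force=None): opening from 0.0 (shut) to 1.0 (fully open); grip_force is the grip in N (None keeps the last); returns when the fingers have stopped.
- env.sleep(seconds).
- env.ik(position, orientation): joint angles nearest the present ones, or None.
- env.observe(): the state.
- env.read_camera(name): name is "scene" or "top" or "wrist"; returns (picture, depth): 384x512x3 uint8, red, green, blue; 384x512 float32, m along the optical axis (not along the pixel's ray), 0 where there is no reading.
- env.camera_info(name): a dict with "mtx" (3x3 intrinsics, pixels), "R" (3x3) and "t" (3): a world point X has camera coordinates R X + t. Camera axes: x right, y down, z forward; pixel columns grow to the right and rows downward; lengths in m; the calibration is good to about 2 mm. A picture is of the moment at which its call begins: read the wrist's pose just before it. camera_info takes no time and is no camera call; for the wrist camera it gives the pose at the moment of the call.
A pose or a line that the arm cannot do raises env.MotionError and nothing moves.
- env.hand_in(): hands the job in; it is judged then, once.
The state is a dict: "clock": time; "q": joint angles; "joint_vel": joint speeds; "tau": joint torques, N m; "eef_pos": TCP position; "ee_rot": TCP orientation; "ft_force": force on the tool from outside, world axes, zero at the start; "ft_torque": the same for the moment, N m; "finger_gap": opening from 0.0 (shut) to 1.0 (fully open); "gripper_force": force on a finger pad.
Only numpy, scipy, OpenCV 4.12 (cv2) and the standard library are available. Lean on these libraries where they do the work, as an engineer would, in place of code of your own. Each camera call takes 0.05 s, during which the arm holds its last target. There are 200 camera calls.

TASK

Show the trainee watching by camera how to mix the sample, by pointing with the fingertips straight down from just above (a finger's breadth or two), centred over each thing and kept still for two seconds: first at the red-capped and then at the blue-capped vial of the five vials standing nearest the robot, and last at the mouth of the smallest of the three beakers, where the hand stays, still pointing, when the program finishes. Rise well clear between them so that the fingertips come down over no other vial or beaker, and touch nothing at all.

Things in the scene. Friction and masses are not known exactly. Their poses are not given: they have to be found in the camera images.
- red_vial_top (a point): centre of the top of the cap of the white vial with a RED screw cap; one of the five vials in the loose row nearest the robot (others stand far back and are not meant), upright on the bench, 52 mm tall and 25 mm across, cap 22 mm across; z up
- blue_vial_top (a point): centre of the top of the cap of the brown-filled vial with a BLUE screw cap; one of the five vials in the loose row nearest the robot (others stand far back and are not meant), upright on the bench, 65 mm tall and 25 mm across, cap 22 mm across; z up
- white_vial_top (a point): centre of the top of the cap of the white vial with a WHITE screw cap; one of the five vials in the loose row nearest the robot (others stand far back and are not meant), upright on the bench, 59 mm tall and 25 mm across, cap 22 mm across; z up
- amber_vial_top (a point): centre of the top of the cap of the brown-filled vial with a BLACK screw cap; one of the five vials in the loose row nearest the robot (others stand far back and are not meant), upright on the bench, 65 mm tall and 25 mm across, cap 22 mm across; z up
- black_vial_top (a point): centre of the top of the cap of the white vial with a BLACK screw cap; one of the five vials in the loose row nearest the robot (others stand far back and are not meant), upright on the bench, 59 mm tall and 25 mm across, cap 22 mm across; z up
- small_beaker_mouth (a point): centre of the mouth, at rim height, of the smallest of the three clear glass beakers, open at the top, 43x50 mm over rim and spout and 58 mm tall, upright on the bench; z up
- medium_beaker_mouth (a point): centre of the mouth, at rim height, of the middle-sized clear glass beaker, open at the top, 53x60 mm over rim and spout and 70 mm tall, upright on the bench; z up
- large_beaker_mouth (a point): centre of the mouth, at rim height, of the largest clear glass beaker, open at the top, 72x78 mm over rim and spout and 94 mm tall, upright on the bench; z up
Not all that is in view belongs to the job. Leave any orange look-alike of the part that bears small_beaker_mouth alone. Leave any yellow look-alike of the part that bears black_vial_top alone.

How it is judged:
On the way, in this order (a step that is already met when the one before it is completed fails the run):
1. the fingertips point down at the red-capped vial from just above and stay there (horizontal distance between the grasp point and red_vial_top below 0.02 m and z of the grasp point in the frame of red_vial_top between 0.018 and 0.075 m and not (angle between the grasp point's own z axis and vertical below 2.7 rad)), for 1.5 s.
2. then they point at the blue-capped vial and stay there (horizontal distance between the grasp point and blue_vial_top below 0.02 m and z of the grasp point in the frame of blue_vial_top between 0.018 and 0.075 m and not (angle between the grasp point's own z axis and vertical below 2.7 rad)), for 1.5 s.
3. then they point at the mouth of the smallest beaker and stay there (horizontal distance between the grasp point and small_beaker_mouth below 0.02 m and z of the grasp point in the frame of small_beaker_mouth between 0.018 and 0.075 m and not (angle between the grasp point's own z axis and vertical below 2.7 rad)), for 1.5 s.
At the end, for the whole second after the job is handed in: The hand still points at the smallest beaker: TCP within 20 mm sideways of the centre of its mouth and 18 to 75 mm above the rim (the fingertips stand 19 mm past the TCP), fingers within about 25 degrees of straight down; every vial and beaker upright and within 4 mm of where it stood (all of step 3 and distance of each of red_vial_top, blue_vial_top, white_vial_top, amber_vial_top, black_vial_top, small_beaker_mouth, medium_beaker_mouth, large_beaker_mouth from where it was at the start of the episode below 0.004 m and angle between each of red_vial_top, blue_vial_top, white_vial_top, amber_vial_top, black_vial_top, small_beaker_mouth, medium_beaker_mouth, large_beaker_mouth's own z axis and vertical below 0.1 rad); the robot touches nothing.
It fails at once if the robot touches something (contact force between any of the fingers, the arm and anything else above 0.3 N).
It fails at once if a vial or beaker is moved or lifted by more than 5 mm (distance of any of red_vial_top, blue_vial_top, white_vial_top, amber_vial_top, black_vial_top, small_beaker_mouth, medium_beaker_mouth, large_beaker_mouth from where it was at the start of the episode above 0.005 m).
It fails at once if the fingertips come down over a wrong vial or beaker (TCP within 20 mm sideways of its centre and less than 65 mm above its top) ((horizontal distance between the grasp point and white_vial_top below 0.02 m and z of the grasp point in the frame of white_vial_top below 0.065 m) or (horizontal distance between the grasp point and amber_vial_top below 0.02 m and z of the grasp point in the frame of amber_vial_top below 0.065 m) or (horizontal distance between the grasp point and black_vial_top below 0.02 m and z of the grasp point in the frame of black_vial_top below 0.065 m) or (horizontal distance between the grasp point and medium_beaker_mouth below 0.02 m and z of the grasp point in the frame of medium_beaker_mouth below 0.065 m) or (horizontal distance between the grasp point and large_beaker_mouth below 0.02 m and z of the grasp point in the frame of large_beaker_mouth below 0.065 m)).
It also fails if it takes over 48 s, if anything falls off the work surface, if the arm or the gripper's body presses on something with over 40 N, if the wrist force passes 120 N, or if a joint passes its speed limit or range.

## Working session

There is one attempt and no reset: what is moved stays moved. The work goes in short steps, each a Python script; the robot and the scene stay as the last script left them, time stands still between calls to the robot, and variables do not carry over. Pictures are saved under pics/ and viewed, at most 10 in all, crops included, and the job is handed in when it is done.

```bash
mkdir -p pics
python3 - <<'E'
from station import env
import cv2,numpy as np
for n in("scene","top"):
    p,d=env.read_camera(n); np.savez(f"pics/{n}.npz",p=p,d=d,**env.camera_info(n))
    cv2.imwrite(f"pics/{n}.png",cv2.resize(p[:,:,::-1],(800,600),interpolation=cv2.INTER_CUBIC))
    i=env.camera_info(n);print(n,i["mtx"].round(1).tolist(),(-i["R"].T@i["t"]).round(3),i["R"].round(2).tolist())
print(env.observe()["clock"],env.observe()["ee_rot"])
E
```

```text
scene [[411.2, 0.0, 257.1], [0.0, 411.2, 194.4], [0.0, 0.0, 1.0]] [-0.05  -0.555  0.441] [[0.67, -0.74, -0.0], [-0.3, -0.27, -0.91], [0.68, 0.61, -0.4]]
top [[469.8, 0.0, 256.2], [0.0, 469.8, 184.9], [0.0, 0.0, 1.0]] [ 0.341 -0.029  1.067] [[0.01, -1.0, 0.01], [-0.98, -0.02, -0.18], [0.18, -0.01, -0.98]]
0.1 [ 9.93404512e-01  1.14660807e-01 -6.91926471e-05 -6.08790034e-04]
```

View pics/scene.png

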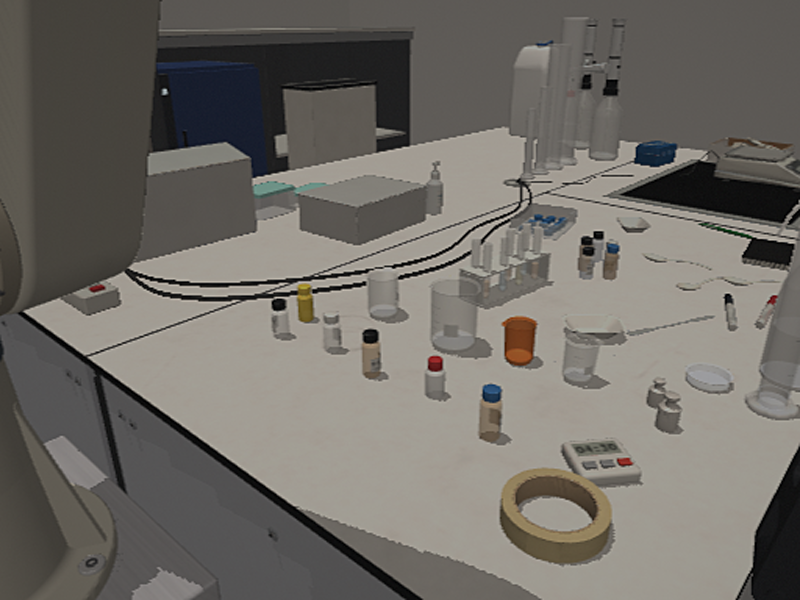

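View pics/top.png

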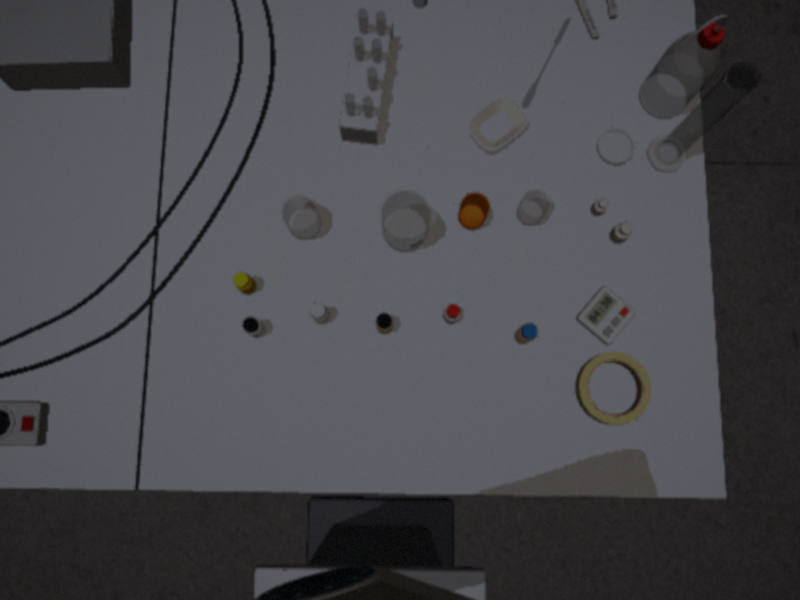

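The five candidates in the near row of the top view (800x600 px) are black/white (251,325), white (319,311), black/amber (384,321), red (453,311) and blue (529,331). The yellow one at (243,282) is a decoy. Beakers are (302,217), (406,221) and (534,206), with an orange decoy at (473,211). Next I compute positions and beaker sizes, and find the tall cylinder near the arm's path.

```bash
cat > h.py <<'E'
import numpy as np,cv2
def ray(i,u,v,z):
    c=-i["R"].T@i["t"]; d=i["R"].T@np.linalg.inv(i["mtx"])@[u,v,1]
    return c+d*(z-c[2])/d[2]
def blob(p,lo,hi,near,r=14):
    h=cv2.cvtColor(p,cv2.COLOR_RGB2HSV); m=cv2.inRange(h,lo,hi)
    k=np.zeros_like(m); cv2.circle(k,near,r,255,-1); m&=k
    v,u=np.nonzero(m); return u.mean(),v.mean(),len(u)
E
python3 - <<'E'
from h import *
t=np.load("pics/top.npz");s=np.load("pics/scene.npz");S=1.5625
def both(n,lo,hi,a,b,z):
    for i,q,w in((t,a,"top"),(s,b,"scene")):
        u,v,k=blob(i["p"],lo,hi,(int(q[0]/S),int(q[1]/S)))
        print(n,w,round(u,1),round(v,1),k,ray(i,u,v,z).round(4))
for lo in ((0,120,50),(170,120,50)): 
    try: both("red",lo,(lo[0]+9,255,255),(453,311),(435,363),.047)
    except Exception as e: print(e)
both("blue",(95,120,30),(125,255,255),(529,331),(491,392),.06)
# top-view rim estimates + scene rims
for n,u,v,z in (("small",538,201,.058),("med",298,210,.07),("large",406,215,.094),("cylbase",666,153,.0),("bottle base",663,97,0),("white",319,310,.059),("amber",384,320,.065),("black",251,324,.059)):
    print(n,"top",ray(t,u/S,v/S,z).round(3))
for n,u,v,z in (("small",580,340,.058),("med",383,277,.07),("large",454,288,.094),("cylbase",775,402,0)):
    print(n,"scene",ray(s,u/S,v/S,z).round(3))
# cylinder top height: same xy as base, seen at (742,77)
b=ray(t,666/S,153/S,0)
for z in(.1,.2,.3,.35,.4): print(z,ray(t,742/S,77/S,z).round(3))
c=[cv2.resize(t["p"][100:160,150:380],None,fx=3.4,fy=3.4,interpolation=3),cv2.resize(s["p"][160:290,270:420],(782,420),interpolation=3)]
c[0]=np.clip(c[0].astype(float)*1.5,0,255).astype(np.uint8)
w=c[0].shape[1]; c[1]=cv2.resize(s["p"][160:245,220:410],(w,380),interpolation=3)
cv2.imwrite("pics/crop.png",np.vstack(c)[:,:,::-1])
E
```

```text
red top 289.9 199.0 32 [ 0.5031 -0.1098  0.047 ]
red scene 277.9 232.2 73 [ 0.5045 -0.1095  0.047 ]
red top 289.5 197.8 21 [ 0.5057 -0.1088  0.047 ]
red scene 279.8 231.5 6 [ 0.5092 -0.1107  0.047 ]
blue top 338.2 211.5 68 [ 0.4754 -0.2133  0.06  ]
blue scene 314.1 251.2 111 [ 0.4755 -0.2148  0.06  ]
small top [ 0.663 -0.231  0.058]
med top [0.64  0.111 0.07 ]
large top [ 0.628 -0.041  0.094]
cylbase top [ 0.762 -0.441  0.   ]
bottle base top [ 0.854 -0.441  0.   ]
white top [0.5   0.077 0.059]
amber top [ 0.486 -0.013  0.065]
black top [0.478 0.17  0.059]
small scene [ 0.663 -0.226  0.058]
med scene [0.634 0.101 0.07 ]
large scene [ 0.625 -0.046  0.094]
cylbase scene [ 0.777 -0.442  0.   ]
0.1 [ 0.838 -0.517  0.1  ]
0.2 [ 0.787 -0.466  0.2  ]
0.3 [ 0.736 -0.416  0.3  ]
0.35 [ 0.71  -0.391  0.35 ]
0.4 [ 0.684 -0.366  0.4  ]
```

View pics/crop.png

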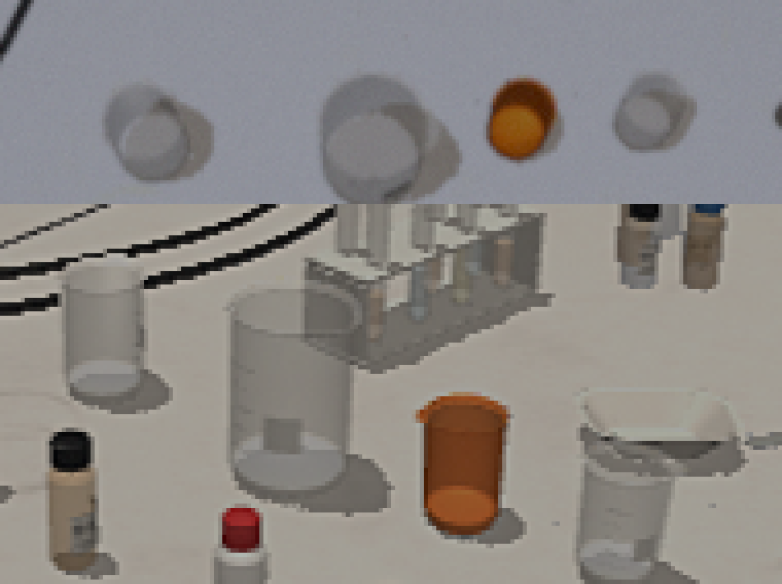

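Red and blue agree between the two views to about 2 mm: red (0.504,-0.110), blue (0.475,-0.214). The right-hand beaker's mouth looks smallest in the top view, at about 18 px against 22 for the left one. It is at about (0.662,-0.228). The cylinder stands at r≈0.88, outside the sweep. I go high over red and point, then over blue, then hover over the beaker and look from close by.

```bash
cat >> h.py <<'E'
def quat(p):
    a=(np.arctan2(p[1],p[0])+np.pi/2)/2; return [np.cos(a),np.sin(a),0,0]
E
python3 - <<'E'
from h import *
from station import env
env.move_gripper(0.0)
def above(p,z=.25): env.move_ptp([p[0],p[1],z],quat(p))
def shot(n):
    i=env.camera_info("wrist"); p,d=env.read_camera("wrist"); np.savez(f"pics/{n}.npz",p=p,d=d,**i); return i,p
R=(.504,-.110);B=(.4755,-.214)
above(R); i,p=shot("w_red")
for P,h in((R,.052),(B,.065)):
    above(P); env.move_linear([*P,h+.048],v=.1); env.sleep(2.2); o=env.observe(); print(o["clock"],o["eef_pos"],np.linalg.norm(o["ft_force"]))
    if P is R: above_z=env.move_linear([*P,.25],v=.15)
env.move_linear([*B,.25],v=.15)
S=(.662,-.228); above(S); i2,p2=shot("w_beak"); print(env.observe()["clock"])
x=i2["R"]@[*S,.058]+i2["t"]; x=i2["mtx"]@x; print("expected px",x[:2]/x[2])
x=i["R"]@[*R,.052]+i["t"]; x=i["mtx"]@x; print("red expected px",x[:2]/x[2])
cv2.imwrite("pics/w.png",cv2.resize(np.hstack([p,p2])[:,:,::-1],(800,300)))
cv2.imwrite("pics/w2.png",cv2.resize(p2[:,:,::-1],(800,600)))
E
```

```text
7.2167 [ 0.50399976 -0.1100007   0.09998973] 0.8101367488241776
12.5917 [ 0.47554743 -0.21402706  0.11304426] 0.7014657800610884
14.4833
expected px [257.68551042 168.56578382]
red expected px [255.85850401 166.59063227]
```

View pics/w.png

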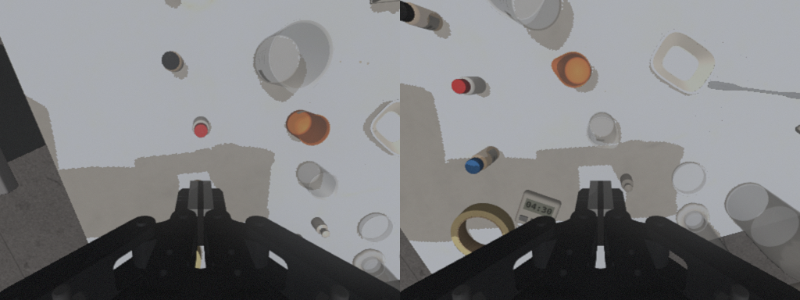

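View pics/w2.png

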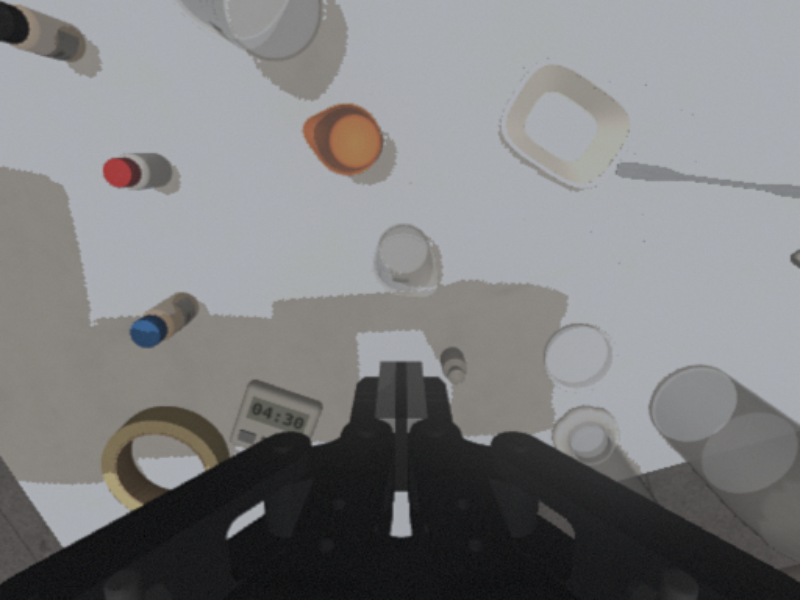

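The red cap is at (201,129) in the left half of the pair, about where I predicted. The beaker mouth rim spans about x 375–439 and y 232–297 in the wrist view, centred at (406,263) against a predicted (403,263). I check its size, then descend.

Run:
```python
from h import *
from station import env
w=np.load("pics/w_beak.npz");k=1.5625
a,b=ray(w,375/k,263/k,.058),ray(w,439/k,263/k,.058);c=ray(w,406/k,263/k,.058)
print("width",np.linalg.norm(a-b),"centre",c)
S=(.662,-.228)
assert np.linalg.norm(c[:2]-S)<.008 and .038<np.linalg.norm(a-b)<.050
P=(c[:2]+S)/2
env.move_linear([*P,.058+.048],v=.1); env.sleep(2.2); o=env.observe(); print(o["clock"],o["eef_pos"],o["ft_force"])
print(env.hand_in())
```

```text
width 0.04320654100760321 centre [ 0.66423593 -0.2284854   0.058     ]
18.275 [ 0.66310423 -0.22822253  0.10596672] [0.43869506 0.3301419  1.20600695]
the job is handed in; nothing more can be done
None
```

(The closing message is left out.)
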